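Stack plaques with cork between, then crack the stuck lid and hold it ajar

TASK

The teal plaque is in the way on the lid of the keeping box: lay the cork sheet squarely on the red plaque, leaving the red plaque where it lies, then stack the teal plaque squarely on the cork, face up, so that the painted faces do not touch. Then pull up the stuck lid, which has a black handle, until the seal gives way, without letting it fly wide open, and hold it just ajar, with a gap of about 3 cm at the edge nearest the robot; finish while still holding it there. Leave the other things on the bench alone.

Things in the scene. Friction and masses are not known exactly. Their poses are not given: they have to be found in the camera images.
- lid (a joint): opening angle of the box's hinged lid, rad: 0 shut, growing as its robot-side edge rises, stop at 0.6. It sticks on its seal: starting it takes a pull of about 18 N up at the handle; the seal then gives way suddenly and is passed at 0.045 rad; beyond, only the lid's weight is felt. Let go, it drops back onto the seal. 0.146 rad is a gap of 30 mm at the front edge
- lid_front (a point): middle of the lid's front (robot-side) lower edge, 205 mm from the hinge line; 90 mm above the bench when shut, its rise is the gap. The lid is a pale wooden board 210 x 250 x 12 mm, 0.4 kg, hinged on the box's far (+x) rim, its top 102 mm above the bench when shut
- lid_handle (a point): middle of the lid's black handle, an upright block standing on the lid near its robot-side edge: 40 mm along the box's x, 18 mm along its y (grip it across this), 36 mm tall; the point is 18 mm above the lid's top, midway up the handle, 175 mm from the hinge line horizontally. Moves with the lid; axes as the lid's
- lid_hinge (a point): middle of the hinge line at the box's far upper rim, 90 mm above the bench; the line runs along the y axis of this point. Its axes are the box's: x points from the handle to the hinge, z up
- keeper: dark wooden keeping box, 200 (x) x 240 (y) x 90 mm, screwed to the bench; origin at the centre of its underside, x away from the robot towards the hinge (yaw within 0.35 rad)
- plaque_red: red plaque with gold ornament lying on the bench to the robot's right, the lower layer: 110 (its x) x 60 (its y) x 16 mm, 0.1 kg, loose; origin at the centre of its underside
- plaque_teal: teal plaque with gold ornament, lying at first on the box's lid (underside 102 mm above the bench): 110 (its x) x 60 (its y) x 16 mm, 0.1 kg, loose; origin at the centre of its underside
- separator: plain cork sheet lying on the bench to the robot's right: 104 (its x) x 54 (its y) x 6 mm, 25 g, loose, stiff; origin at the centre of its underside
- black_jar: black paint jar, 54 mm across, 65 mm tall, with a thin brush standing in it; bystander, origin at the centre of its underside
- teal_jar: teal paint jar, 54 mm across, 62 mm tall; bystander, origin at the centre of its underside
- tin_lid: brass tin lid with green paint in it, 60 mm across, 9 mm thick; bystander, origin at the centre of its underside
- clear_cup: clear plastic cup, 70 mm across, 100 mm tall; bystander, origin at the centre of its underside
- gold_lion: gilded lion figure on a red plinth 90 x 70 mm, about 140 mm tall; bystander, origin at the centre of its underside
- brush: paint brush lying flat, about 170 mm long; bystander, origin at the centre of its underside
- varnish: amber varnish bottle, 48 mm across, 100 mm tall; bystander, origin at the centre of its underside

How it is judged (in metres and radians):
On the way, in this order (a step that is already met when the one before it is completed fails the run):
1. the cork sheet lies squarely on the red plaque, let go, the lid still shut (horizontal distance between separator and plaque_red below 0.015 m and angle between the x axis of separator and the x axis of plaque_red, either way round below 0.25 rad and z of separator in the frame of plaque_red between 0.012 and 0.02 m and angle between separator's own z axis and vertical below 0.08 rad and contact force between the arm and separator below 0.1 N and value of joint lid below 0.03 rad), for 0.2 s.
2. the teal plaque lies squarely on the cork sheet, let go, the lid still shut (all of step 1 and horizontal distance between plaque_teal and plaque_red below 0.015 m and angle between the x axis of plaque_teal and the x axis of plaque_red, either way round below 0.25 rad and z of plaque_teal in the frame of plaque_red between 0.018 and 0.026 m and angle between plaque_teal's own z axis and vertical below 0.08 rad and contact force between the arm and plaque_teal below 0.1 N and contact force between the arm and plaque_red below 0.1 N and linear speed of plaque_teal below 0.03 m/s), for 0.2 s.
3. the lid is broken free and held ajar by the fingers (value of joint lid between 0.085 and 0.22 rad and contact force between the fingers and keeper above 1 N and velocity of joint lid between -0.08 and 0.08 rad/s), for 0.3 s.
At the end, for the whole second after the job is handed in: Cork sheet and teal plaque lie flat, let go and at rest on the red plaque, each within 15 mm and 0.25 rad of it; the lid stands still at 0.085 to 0.22 rad (front gap 17 to 45 mm), held there by the fingers (over 1 N) at the end and for the second after (all of step 3 and horizontal distance between each of separator, plaque_teal and plaque_red below 0.015 m and angle between the x axis of each of separator, plaque_teal and the x axis of plaque_red, either way round below 0.25 rad and z of separator in the frame of plaque_red between 0.012 and 0.02 m and angle between each of separator, plaque_teal's own z axis and vertical below 0.08 rad and z of plaque_teal in the frame of plaque_red between 0.018 and 0.026 m and contact force between the arm and plaque_teal below 0.1 N and contact force between the arm and separator below 0.1 N and contact force between the arm and plaque_red below 0.1 N and linear speed of plaque_teal below 0.03 m/s); the arm keeps its last pose, push and grip.
It fails at once if the lid flies open beyond 0.35 rad (value of joint lid above 0.35 rad).
It fails at once if the red plaque is shoved more than 30 mm (distance of plaque_red from where it was at the start of the episode above 0.03 m).
It fails at once if the teal plaque is turned over or stood on edge (angle between plaque_teal's own z axis and vertical above 1 rad).
It fails at once if a bystander is moved more than 30 mm (distance of any of black_jar, teal_jar, tin_lid, clear_cup, gold_lion, brush, varnish from where it was at the start of the episode above 0.03 m).
It also fails if it takes over 64 s, if anything falls off the work surface, if the arm or the gripper's body presses on something with over 40 N, if the wrist force passes 120 N, or if a joint passes its speed limit or range.

ROBOT

A 6-joint arm with a two-finger parallel gripper is mounted at the origin on the work surface. World frame = base frame: x ahead of the robot, y to its left, z up, the work surface at z = 0. Lengths are in m, angles in degrees, forces in N, time in s.
With the tool pointing down it reaches from about 0.375 to 0.9 m from the base axis. Payload 3.1 kg.
Tool frame: the origin (TCP) lies midway between the tips of the shut fingers; the grasp point (between the pads) lies 19 mm behind it; z points along the fingers, y is the line along which they close (so a half turn about z gives the same grasp; the last joint's range is limited). The gripper opens to 87 mm and grips with 3 to 60 N. Pads are 19 mm wide; open, the fingers measure 117 mm over their backs; the gripper's body (75 mm by 190 mm) begins 51 mm behind the grasp point.
Start: joints at [-85.056, 30.224, 82.088, -0, 67.689, -10.227], TCP at [0.164, -0.603, 0.223] pointing down, gripper open.
Joint ranges: [-176.69, 176.69], [-43.24, 126.21], [12.49, 139.97], [-82, 262], [0, 151.66], [-163.58, 163.58]. Speed limits (degrees/s): [159.86, 159.86, 180, 180, 180, 180].

INTERFACE

Orientations are given as a 3x3 rotation matrix whose columns are the frame's x, y, z axes.
In Python, from rig import bot gives the robot as it stands.
- The arm moves only by the shell command python3 steer.py 'ROWS'. ROWS is rows parted by semicolons, their numbers by spaces, 1 to 20 of them, each of 7 numbers: dx, dy, dz in m, then a rotation vector rx, ry, rz in degrees, then the opening from 0.0 (shut) to 1.0 (fully open); each row is the pose to reach, as a shift and turn from the pose commanded when the command began, along the tool's axes at that moment; what a row does not reach only later rows make up. A row lasts 1/10 s, in which the tool goes at most 0.05 m and 8.59 degrees, less where a joint would pass 70% of its speed; a pose out of reach is approached as far as the arm can. The fingers move at their own pace and stop on an object; the grip force is fixed at half the most. Time passes only in rows, so rows that do not move let the fingers close. It prints the time, the measured TCP pose, the force, the opening and the grip force at its end.
- bot.read_state(): the state, without advancing time (a new reading comes with each control period).
- bot.capture(name): name is "scene" or "top" or "wrist"; returns a dict with "color" (420x560x3 uint8, red, green, blue), "K" (3x3 intrinsics, pixels), "D" ([k1, k2, p1, p2, k3] as OpenCV has them; the pictures are not rectified), "view" (4x4, takes a point from world to camera coordinates); the wrist camera has in their place "mount" (4x4, takes a point from camera to tool coordinates, whose origin is the TCP and whose axes are the flange's). Camera axes: x right, y up, looking along -z (the intrinsics and any distortion apply to the point x, -y, -z); pixel columns grow to the right and rows downward; lengths in m; the calibration is good to about 2 mm. A picture is of the moment at which its call begins: read the wrist's pose just before it. There is no depth.
- bot.hand_in(): hands the job in; it is judged then, once.
The state is a dict: "time_s": time; "joint_positions": joint angles; "qvel": joint speeds; "tau": joint torques, N m; "position": TCP position; "tcp_rot": TCP orientation; "force": force on the tool from outside, world axes, zero at the start; "moment": the same for the moment, N m; "opening": opening from 0.0 (shut) to 1.0 (fully open); "grasp_force": force on a finger pad.
Only numpy, scipy, OpenCV 4.12 (cv2) and the standard library are available. Lean on these libraries where they do the work, as an engineer would, in place of code of your own. Each camera call takes 0.05 s, during which the arm holds its last target. There are 200 camera calls.

## Working session

There is one attempt and no reset: what is moved stays moved. The work goes in short steps, Python scripts to look and compute and a shell command to move; the robot and the scene stay as the last step left them, time stands still between calls to the robot, and variables do not carry over. Pictures are saved under pics/ and viewed, at most 10 in all, crops included, and the job is handed in when it is done.

```bash
ls; mkdir -p pics; python3 - <<'E'
from rig import bot
import cv2,numpy as np
for n in ("scene","top"):
    c=bot.capture(n); cv2.imwrite(f"pics/{n}0.png",c["color"][:,:,::-1]); print(n,c["K"],c["D"],c["view"])
    np.savez(f"{n}0.npz",**{k:v for k,v in c.items()})
s=bot.read_state();print({k:np.round(v,3).tolist() for k,v in s.items()})
E
```

```text
pics
rig.py
steer.py
scene [[502.06644702   0.         285.31629424]
 [  0.         502.06644702 201.0514054 ]
 [  0.           0.           1.        ]] [-0.16973764  0.          0.          0.          0.        ] [[-0.25251322  0.96757692 -0.00565428  0.19273514]
 [-0.73517163 -0.18805541  0.65127401  0.37379742]
 [ 0.62909438  0.16861216  0.75882158 -2.15982005]
 [ 0.          0.          0.          1.        ]]
top [[430.80345971   0.         288.45942787]
 [  0.         430.80345971 213.46613819]
 [  0.           0.           1.        ]] [0.01325895 0.         0.         0.         0.        ] [[ 0.01331147 -0.99966886  0.02202228 -0.03477158]
 [ 0.98466843  0.01693634  0.17361233 -0.61678333]
 [-0.17392781  0.01937361  0.98456781 -1.1336208 ]
 [ 0.          0.          0.          1.        ]]
{'time_s': 0.1, 'joint_positions': [-85.057, 30.272, 82.148, -0.0, 67.688, -10.227], 'qvel': [0.077, -0.151, -0.209, 0.018, -0.118, 0.026], 'tau': [-0.0, -44.099, -17.715, 0.064, 0.053, -0.0], 'position': [0.164, -0.603, 0.222], 'tcp_rot': [[0.965, 0.262, -0.0], [0.262, -0.965, 0.002], [0.0, -0.002, -1.0]], 'force': [-0.459, -0.117, -0.189], 'moment': [0.04, -0.02, -0.01], 'grasp_force': 0.0, 'opening': 1.0}
```

View pics/top0.png

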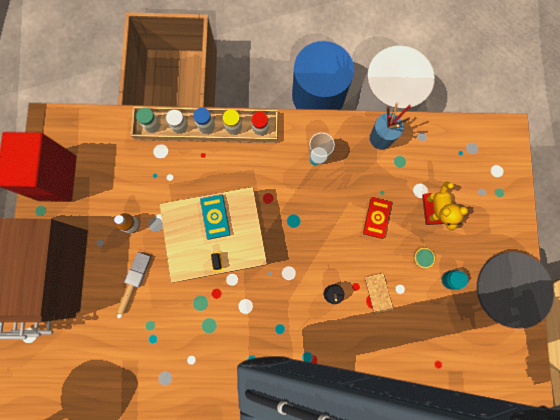

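View pics/scene0.png

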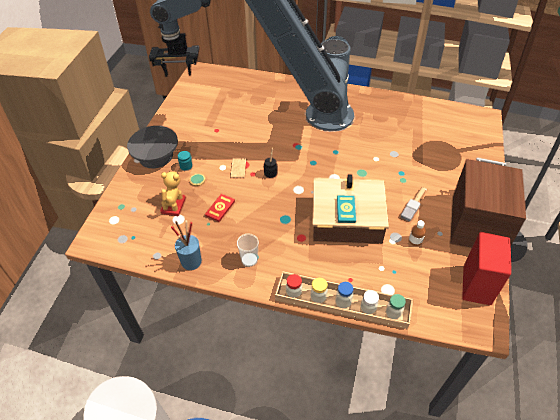

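Top view: cork at (378,292), red plaque (377,218), teal plaque (214,216) on the lid, handle (216,261), black jar (335,293) close to the cork, tin lid (425,258). The scene view agrees with this, and everything I need is visible. Next I'll measure by colour masks.

```bash
cat > h.py <<'E'
import numpy as np,cv2
def cast(c,uv,z,V=None):
    V=c["view"] if V is None else V
    p=cv2.undistortPoints(np.array(uv,float).reshape(-1,1,2),c["K"],c["D"]).reshape(-1,2)
    d=np.c_[p[:,0],-p[:,1],-np.ones(len(p))]@V[:3,:3]
    o=-V[:3,:3].T@V[:3,3]
    return o+d*((z-o[2])/d[:,2])[:,None]
def proj(c,P,V=None):
    V=c["view"] if V is None else V
    q=(np.atleast_2d(P)@V[:3,:3].T+V[:3,3])*[1,-1,-1]
    return cv2.projectPoints(q,np.zeros(3),np.zeros(3),c["K"],c["D"])[0].reshape(-1,2)
def blob(c,lo,hi,box,close=5):
    h=cv2.cvtColor(c["color"],cv2.COLOR_RGB2HSV); m=cv2.inRange(h,lo,hi); k=np.zeros_like(m)
    x0,y0,x1,y1=box; k[y0:y1,x0:x1]=m[y0:y1,x0:x1]
    k=cv2.morphologyEx(k,cv2.MORPH_CLOSE,np.ones((close,close)))
    return max(cv2.findContours(k,cv2.RETR_EXTERNAL,cv2.CHAIN_APPROX_NONE)[0],key=cv2.contourArea).reshape(-1,2)
def rect(c,cnt,z,V=None):
    P=cast(c,cnt,z,V)[:,:2]
    (x,y),(w,h),a=cv2.minAreaRect((P*1000).astype(np.float32))
    if h>w: w,h,a=h,w,a+90
    return np.round([x/1000,y/1000,w,h,(a+90)%180-90],3)  # angle of long axis vs world x
E
python3 - <<'E'
from h import *
L=lambda n:dict(np.load(n+"0.npz"))
t,s=L("top"),L("scene")
hs=cv2.cvtColor(t["color"],cv2.COLOR_RGB2HSV)
for n,(u,v) in dict(cork=(378,297),table=(400,310),table2=(350,320),red=(371,228),teal=(207,227),lid=(180,220),handle=(216,262)).items(): print(n,hs[v,u])
B=dict(red=((0,170,90),(6,255,255),(355,190,400,245),.016),
 red2=((170,150,60),(180,255,255),(355,190,400,245),.016),
 teal=((80,90,40),(100,255,255),(190,185,240,245),.118),
 handle=((0,0,0),(180,255,60),(205,245,230,275),.138))
for n,(lo,hi,b,z) in B.items():
    try: c=blob(t,lo,hi,b,9); print(n,cv2.contourArea(c),cv2.boundingRect(c),rect(t,c,z))
    except ValueError: print(n,"none")
cv2.imwrite("pics/crop.png",cv2.resize(np.hstack([t["color"][180:320,320:480],t["color"][180:320,150:310]])[:,:,::-1],(800,350),interpolation=2))
E
```

```text
cork [ 16 152 232]
table [ 12 172 139]
table2 [ 14 181 152]
red [ 26 244 236]
teal [ 90 241 147]
lid [ 17 141 228]
handle [15 20 52]
red 741.5 (363, 197, 29, 41) [  0.617  -0.279 109.812  60.304 -13.343]
red2 none
teal 871.5 (200, 195, 30, 44) [  0.596   0.168 107.904  58.479  12.755]
handle 88.5 (212, 254, 9, 15) [ 0.478  0.156 37.46  17.902 10.47 ]
```

View pics/crop.png

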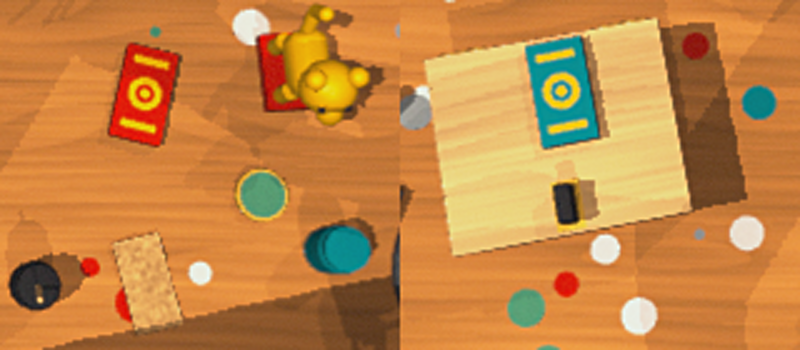

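Left: red plaque, with the cork below it; the black jar is about 110 mm to the cork's left with its brush upright. Right: teal plaque and handle on the lid. Now I'll measure the cork, the jar, the brush tip and the lion for body clearance.

```bash
python3 - <<'E'
from h import *
L=lambda n:dict(np.load(n+"0.npz"))
t,s=L("top"),L("scene")
for lo in (170,190,205):
  c=blob(t,(10,60,lo),(24,170,255),(355,265,400,318),5); print("cork",cv2.contourArea(c),rect(t,c,.006))
q=np.array([(113,245),(158,233),(183,322),(137,333)])/2.5+[320,180]
print("cork eye",rect(t,q.astype(np.float32),.006))
c=blob(t,(0,0,0),(180,255,50),(322,280,350,308),3); print("jar",rect(t,c,.065))
print("lion", cast(t,[(450,210)],.1),cast(t,[(424,194),(425,224)],.03))
c=blob(s,(80,90,30),(100,255,255),(330,190,362,225),9); print("teal scene",rect(s,c,.118))
c=blob(s,(0,150,90),(8,255,255),(200,190,240,225),9); print("red scene",rect(s,c,.016))
c=blob(s,(10,40,180),(26,170,255),(225,150,250,185),5); print("cork scene",rect(s,c,.006))
# brush tip: two-view closest by height scan
a,b=(336,300),(272,148)
for z in (.08,.1,.12,.14,.16): print(z,cast(t,[a],z)[0].round(3),cast(s,[b],z)[0].round(3))
def up(c,x0,y0,x1,y1): return cv2.resize(c["color"][y0:y1,x0:x1],(400,400),interpolation=2)
cv2.imwrite("pics/c2.png",np.hstack([up(t,315,260,395,340),up(s,220,135,290,205)])[:,:,::-1])
# lid outline
c=blob(t,(12,60,170),(26,175,255),(155,180,272,285),5); print("lid",rect(t,c,.102))
E
```

```text
cork 660.0 [  0.406  -0.282 103.084  55.931  14.538]
cork 631.0 [ 0.408 -0.281 97.855 55.918 14.315]
cork 621.0 [ 0.408 -0.281 98.001 55.195 14.812]
cork eye [  0.404  -0.282 100.693  53.002  14.547]
jar [  0.403  -0.147  50.574  46.884 -89.241]
lion [[ 0.62599921 -0.45588488  0.1       ]] [[ 0.68460362 -0.41196103  0.03      ]
 [ 0.59801254 -0.41119559  0.03      ]]
teal scene [  0.605   0.167 113.927  58.782  12.428]
red scene [  0.624  -0.28  118.543  67.12  -13.284]
cork scene [  0.407  -0.288 184.787  95.     17.401]
0.08 [ 0.386 -0.152  0.08 ] [ 0.346 -0.161  0.08 ]
0.1 [ 0.386 -0.149  0.1  ] [ 0.366 -0.155  0.1  ]
0.12 [ 0.386 -0.147  0.12 ] [ 0.386 -0.149  0.12 ]
0.14 [ 0.387 -0.144  0.14 ] [ 0.406 -0.142  0.14 ]
0.16 [ 0.387 -0.142  0.16 ] [ 0.427 -0.136  0.16 ]
lid [ 5.40000e-01  1.79000e-01  2.64978e+02  2.56414e+02 -7.89440e+01]
```

View pics/c2.png

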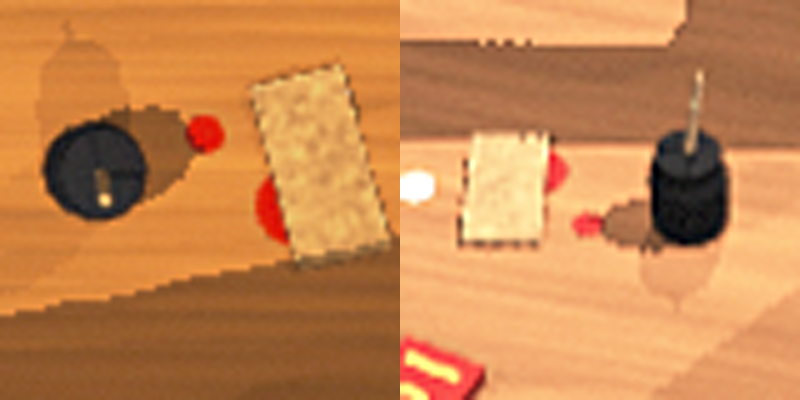

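```bash
R=".318 -.246 .07 0 0 .7 1"; python3 steer.py '.318 -.246 .07 0 0 .7 1;.318 -.246 .07 0 0 .7 1;.318 -.246 .07 0 0 .7 1;.318 -.246 .07 0 0 .7 1;.318 -.246 .07 0 0 .7 1;.318 -.246 .07 0 0 .7 1;.318 -.246 .07 0 0 .7 1;.318 -.246 .07 0 0 .7 1;.318 -.246 .07 0 0 .7 1;.318 -.246 .07 0 0 .7 1;.318 -.246 .07 0 0 .7 1;.318 -.246 .07 0 0 .7 1'
cat >> h.py <<'E'
def wrist():
    from rig import bot
    s=bot.read_state(); c=bot.capture("wrist")
    T=np.eye(4); T[:3,:3]=s["tcp_rot"]; T[:3,3]=s["position"]
    c["view"]=np.linalg.inv(T@np.array(c["mount"])); c["D"]=np.array(c["D"]); c["K"]=np.array(c["K"])
    return c,s
def totool(s,p): return np.round(np.array(s["tcp_rot"]).T@(np.array(p)-s["position"]),4)
E
python3 - <<'E'
from h import *
c,s=wrist(); cv2.imwrite("pics/w1.png",c["color"][:,:,::-1]); print(c["mount"],np.round(s["tcp_rot"],3),s["position"])
np.savez("w1.npz",**c)
print(proj(c,[[.406,-.282,.006]]))
E
```

```text
time_s: 1.3
position: [0.4057, -0.2843, 0.1528]
tcp_rot: [[0.969, 0.248, 0.001], [0.248, -0.969, -0.001], [0.0, 0.001, -1.0]]
force: [-0.1, -0.8, -0.5]
opening: 0.998
grasp_force: 0.0
[[-8.82753012e-04  9.57188177e-01  2.89465049e-01  7.91231255e-02]
 [ 9.99999308e-01  6.19835835e-04  9.99957916e-04 -1.79915436e-04]
 [ 7.77727084e-04  2.89465732e-01 -9.57188062e-01 -1.61273912e-01]
 [ 0.00000000e+00  0.00000000e+00  0.00000000e+00  1.00000000e+00]] [[ 0.969  0.248  0.001]
 [ 0.248 -0.969 -0.001]
 [ 0.     0.001 -1.   ]] [ 0.40574329 -0.28427676  0.15283641]
[[277.52103867 193.54169953]]
```

View pics/w1.png

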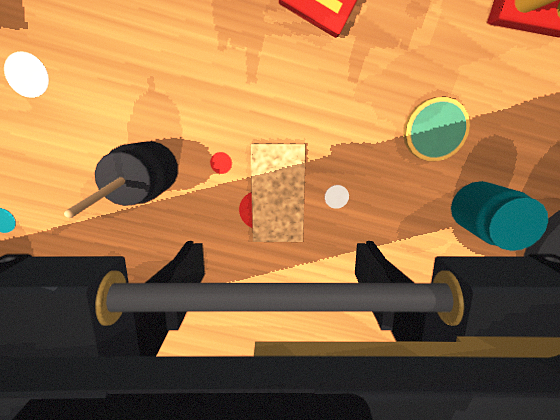

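The wrist view shows the cork square in the picture, with corners about (251,143) to (304,242) and its centre at (278,192). I predicted (277.5,193.5), so the position is confirmed.

```bash
python3 steer.py '.001 -.0015 .05 0 0 0 1;.001 -.0015 .09 0 0 0 1;.001 -.0015 .12 0 0 0 1;.001 -.0015 .135 0 0 0 1;.001 -.0015 .145 0 0 0 1;.001 -.0015 .149 0 0 0 1;.001 -.0015 .149 0 0 0 1;.001 -.0015 .149 0 0 0 1'
```

```text
time_s: 2.15
position: [0.4071, -0.2816, 0.0043]
tcp_rot: [[0.968, 0.249, 0.001], [0.249, -0.968, -0.001], [0.001, 0.002, -1.0]]
force: [0.4, 0.1, -0.4]
opening: 1.001
grasp_force: 0.0
```

```bash
python3 steer.py '0 0 .0015 0 0 0 1;0 0 .0015 0 0 0 0;0 0 .0015 0 0 0 0;0 0 .0015 0 0 0 0;0 0 .0015 0 0 0 0;0 0 .0015 0 0 0 0;0 0 .0015 0 0 0 0'
```

```text
time_s: 2.85
position: [0.4068, -0.2808, 0.0021]
tcp_rot: [[0.968, 0.25, 0.0], [0.25, -0.968, -0.0], [0.0, 0.0, -1.0]]
force: [0.6, 0.5, 0.7]
opening: 0.61
grasp_force: 30.0
```

```bash
python3 steer.py '0 0 -.04 0 0 0 0;0 0 -.08 0 0 0 0;.05 .012 -.1 0 0 7 0;.1 .025 -.1 0 0 14 0;.15 .037 -.1 0 0 21 0;.204 .051 -.1 0 0 27.8 0;.204 .051 -.1 0 0 27.8 0;.204 .051 -.1 0 0 27.8 0;.204 .051 -.1 0 0 27.8 0'
python3 - <<'E'
from h import *
c,s=wrist(); cv2.imwrite("pics/w2.png",c["color"][:,:,::-1])
k=blob(c,(0,170,60),(6,255,255),(150,80,420,300),15); print(rect(c,k,.016),cv2.boundingRect(k),proj(c,[.617,-.279,.016]))
t=__import__("rig").bot.capture("top")
k=blob(t,(0,170,60),(6,255,255),(355,190,400,245),9); print(rect(t,k,.016))
E
```

```text
time_s: 3.75
position: [0.6155, -0.2784, 0.1011]
tcp_rot: [[0.973, -0.23, -0.003], [-0.23, -0.973, 0.001], [-0.003, -0.001, -1.0]]
force: [-1.0, 0.1, 0.4]
opening: 0.615
grasp_force: 30.0
[ 0.66  -0.291 59.191 25.113 76.67 ] (245, 140, 76, 33) [[279.84205563 210.48775056]]
[ 0.59  -0.243 42.972 13.745  7.041]
```

View pics/w2.png

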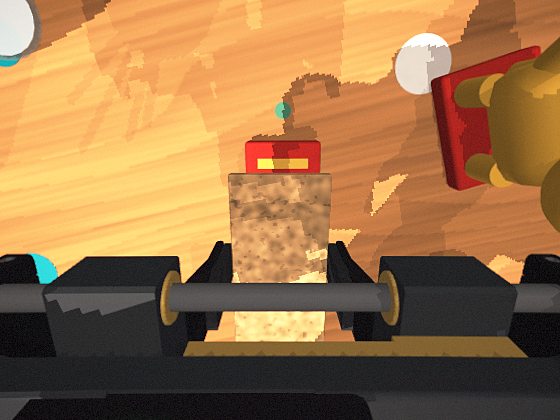

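The cork is held flat, with its front edge at row 173 (columns 228–330). The red plaque's far edge is at row 141 (columns 245–321). Next I'll compute both centres.

```bash
python3 - <<'E'
from h import *
c,s=wrist()
r=cast(c,[(246.5,141),(320.5,141)],.016); k=cast(c,[(228.5,173.5),(330.5,173.5)],.105)
print(np.linalg.norm(r[1]-r[0]),np.linalg.norm(k[1]-k[0]))
u=lambda a:np.degrees(np.arctan2(a[1,1]-a[0,1],a[1,0]-a[0,0]))+90
R=r.mean(0);K=k.mean(0);print("ang",u(r),u(k),s["position"])
for P,a,h in((R,u(r),.055),(K,u(k),.052)):
    a=np.radians(a);print(P-h*np.array([np.cos(a),np.sin(a),0]), "tool of centre",totool(s,P-h*np.array([np.cos(a),np.sin(a),0])))
E
```

```text
0.057612393015731476 0.05233349062838303
ang -13.412844918752768 -13.400040350037557 [ 0.6149191  -0.27883423  0.1014929 ]
[ 0.61733969 -0.28252764  0.016     ] tool of centre [0.0035 0.0031 0.0855]
[ 0.61254928 -0.27826565  0.105     ] tool of centre [-0.0024 -0.     -0.0035]
```

```bash
python3 steer.py '.005 .0016 .04 0 0 0 0;.005 .0016 .06 0 0 0 0;.005 .0016 .072 0 0 0 0;.005 .0016 .079 0 0 0 0;.005 .0016 .082 0 0 0 0;.005 .0016 .082 0 0 0 0;.005 .0016 .082 0 0 0 0'
```

```text
time_s: 4.6
position: [0.6221, -0.2824, 0.0212]
tcp_rot: [[0.973, -0.231, 0.002], [-0.231, -0.973, -0.001], [0.002, 0.001, -1.0]]
force: [1.1, 0.4, 0.0]
opening: 0.613
grasp_force: 30.0
```

```bash
python3 steer.py '-.002 0 .002 0 0 0 0;-.002 0 .002 0 0 0 0;-.002 0 .002 0 0 0 1;-.002 0 .002 0 0 0 1;-.002 0 .002 0 0 0 1;-.002 0 .002 0 0 0 1'
```

```text
time_s: 5.2
position: [0.6196, -0.2815, 0.0181]
tcp_rot: [[0.973, -0.231, 0.0], [-0.231, -0.973, -0.0], [0.0, 0.0, -1.0]]
force: [-0.3, 0.2, -0.8]
opening: 0.892
grasp_force: 0.0
```

```bash
python3 steer.py '0 0 -.04 0 0 0 1;0 0 -.08 0 0 0 1;0 0 -.13 0 0 0 1;-.02 -.05 -.18 0 0 -4 1;-.133 -.431 -.232 0 0 -26 1;-.133 -.431 -.232 0 0 -26 1;-.133 -.431 -.232 0 0 -26 1;-.133 -.431 -.232 0 0 -26 1;-.133 -.431 -.232 0 0 -26 1;-.133 -.431 -.232 0 0 -26 1;-.133 -.431 -.232 0 0 -26 1;-.133 -.431 -.232 0 0 -26 1;-.133 -.431 -.232 0 0 -26 1;-.133 -.431 -.232 0 0 -26 1;-.133 -.431 -.232 0 0 -26 1;-.133 -.431 -.232 0 0 -26 1'
python3 - <<'E'
from h import *
from rig import bot
c,s=wrist(); cv2.imwrite("pics/w3.png",c["color"][:,:,::-1])
k=blob(c,(80,90,30),(100,255,255),(100,30,460,300),15); print("teal",rect(c,k,.118),cv2.boundingRect(k),proj(c,[.597,.168,.118]))
t=bot.capture("top")
k=blob(t,(0,170,60),(6,255,255),(355,190,400,245),9); print("red",rect(t,k,.016))
k=blob(t,(12,60,150),(24,165,255),(363,197,392,239),5); print("cork",rect(t,k,.022),cv2.contourArea(k))
a=cv2.resize(t["color"][180:260,337:417],(400,400),interpolation=2); b=cv2.resize(c["color"],(400,300)); b=np.vstack([b,np.zeros((100,400,3),np.uint8)])
cv2.imwrite("pics/p3.png",np.hstack([a,b])[:,:,::-1])
E
```

```text
time_s: 6.8
position: [0.5894, 0.1673, 0.2497]
tcp_rot: [[0.976, 0.218, -0.001], [0.218, -0.976, -0.001], [-0.001, 0.0, -1.0]]
force: [-0.1, 0.0, 0.9]
opening: 1.0
grasp_force: 0.0
teal [  0.597   0.168 108.367  58.732  12.432] (249, 133, 64, 110) [[280.77628834 190.49712461]]
red [  0.617  -0.278 111.581  60.366 -12.146]
cork [  0.616  -0.279 102.895  53.091 -13.381] 613.0
```

View pics/p3.png

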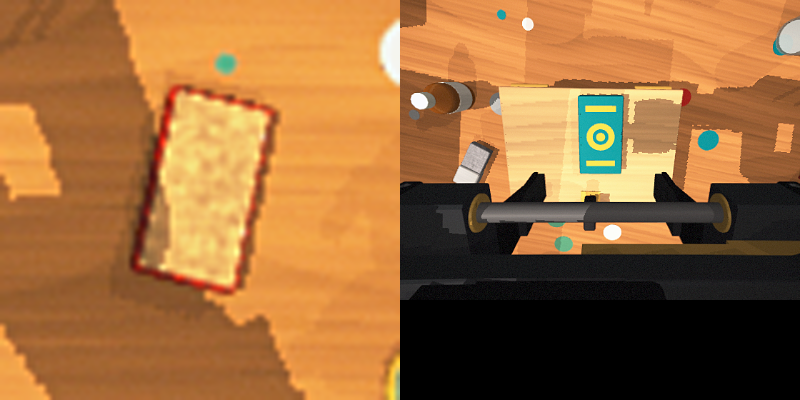

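Cork lies squarely on the red plaque (red rim visible evenly all round). Teal centred at (0.597, 0.168), 12.4°, and both views agree. Now to grasp it.

```bash
python3 steer.py '.0076 .001 .05 0 0 0 1;.0076 .001 .09 0 0 0 1;.0076 .001 .12 0 0 0 1;.0076 .001 .134 0 0 0 1;.0076 .001 .141 0 0 0 1;.0076 .001 .141 0 0 0 1;.0076 .001 .141 0 0 0 1;.0076 .001 .141 0 0 0 0;.0076 .001 .141 0 0 0 0;.0076 .001 .141 0 0 0 0;.0076 .001 .141 0 0 0 0;.0076 .001 .141 0 0 0 0'
```

```text
time_s: 8.1
position: [0.5973, 0.1692, 0.1094]
tcp_rot: [[0.976, 0.22, 0.001], [0.22, -0.976, -0.0], [0.001, 0.0, -1.0]]
force: [-0.6, -1.2, 1.4]
opening: 0.682
grasp_force: 30.0
```

```bash
python3 steer.py '0 0 -.03 0 0 0 0;0 0 -.07 0 0 0 0;-.008 .045 -.08 0 0 3 0;-.016 .088 -.08 0 0 6 0;-.024 .132 -.08 0 0 9 0;-.032 .177 -.08 0 0 12 0;-.04 .221 -.08 0 0 15 0;-.048 .265 -.08 0 0 18 0;-.056 .309 -.08 0 0 20 0;-.064 .354 -.08 0 0 22 0;-.072 .398 -.08 0 0 24 0;-.080 .442 -.08 0 0 26 0;-.080 .442 -.06 0 0 26 0;-.080 .442 -.02 0 0 26 0;-.080 .442 .02 0 0 26 0;-.080 .442 .02 0 0 26 0;-.080 .442 .02 0 0 26 0'
python3 - <<'E'
from h import *
c,s=wrist(); cv2.imwrite("pics/w4.png",c["color"][:,:,::-1]); np.savez("w4.npz",pos=s["position"],rot=s["tcp_rot"],**c); print(s["position"])
E
```

```text
time_s: 9.8
position: [0.6157, -0.2792, 0.0885]
tcp_rot: [[0.973, -0.231, -0.002], [-0.231, -0.973, 0.001], [-0.002, -0.001, -1.0]]
force: [0.3, 0.2, 0.1]
opening: 0.684
grasp_force: 30.0
[ 0.6156876  -0.27921215  0.08849282]
```

View pics/w4.png

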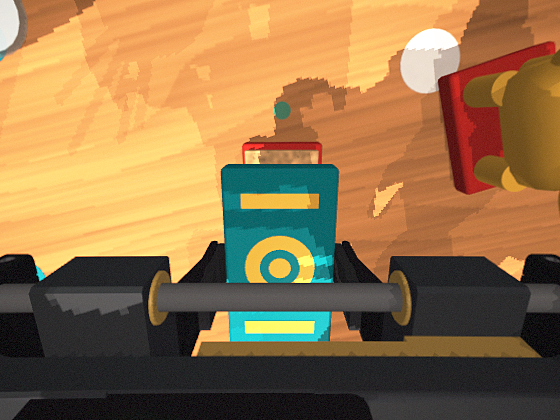

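Teal is held face up, with its far edge at row 165 (columns 222–338). The red far edge is at row 142 (columns 243–322). Computing the offset now.

```bash
python3 - <<'E'
from h import *
c=dict(np.load("w4.npz")); s=dict(position=c["pos"],tcp_rot=c["rot"])
for P,h in ((cast(c,[(243,142.5),(322,142.5)],.016),.055),(cast(c,[(222.5,165.5),(337.5,165.5)],.0971),.055)):
    d=P[1]-P[0]; a=np.arctan2(d[1],d[0])+np.pi/2; C=P.mean(0)-h*np.array([np.cos(a),np.sin(a),0])
    print(np.linalg.norm(d),np.degrees(a),C,totool(s,C))
E
```

```text
0.0583588668993708 -13.376739800687048 [ 0.61842028 -0.2820685   0.016     ] [0.0035 0.0022 0.0725]
0.056670725350120375 -13.368135160019316 [ 0.61514437 -0.27933187  0.0971    ] [-0.0005  0.0002 -0.0086]
```

```bash
python3 steer.py '.002 .001 .025 0 0 0 0;.002 .001 .04 0 0 0 0;.002 .001 .05 0 0 0 0;.002 .001 .055 0 0 0 0;.002 .001 .057 0 0 0 0;.002 .001 .057 0 0 0 0;.002 .001 .057 0 0 0 0;.002 .001 .057 0 0 0 0'
```

```text
time_s: 10.65
position: [0.6182, -0.2812, 0.0327]
tcp_rot: [[0.973, -0.23, 0.001], [-0.23, -0.973, -0.001], [0.001, 0.0, -1.0]]
force: [0.2, 0.5, -1.8]
opening: 0.681
grasp_force: 30.0
```

```bash
python3 steer.py '0 0 .0015 0 0 0 0;0 0 .0025 0 0 0 0;0 0 .0025 0 0 0 0;0 0 .0025 0 0 0 0'
```

```text
time_s: 11.05
position: [0.6178, -0.281, 0.0295]
tcp_rot: [[0.973, -0.231, 0.0], [-0.231, -0.973, -0.0], [0.0, 0.0, -1.0]]
force: [-0.3, -0.2, -0.1]
opening: 0.684
grasp_force: 30.0
```

```bash
python3 steer.py '0 0 0 0 0 0 1;0 0 0 0 0 0 1;0 0 0 0 0 0 1;0 0 0 0 0 0 1;0 0 -.04 0 0 0 1;0 0 -.09 0 0 0 1;0 0 -.14 0 0 0 1;-.02 -.03 -.18 0 0 -4 1;-.291 -.367 -.22 0 0 -25 1;-.291 -.367 -.22 0 0 -25 1;-.291 -.367 -.22 0 0 -25 1;-.291 -.367 -.22 0 0 -25 1;-.291 -.367 -.22 0 0 -25 1;-.291 -.367 -.22 0 0 -25 1;-.291 -.367 -.22 0 0 -25 1;-.291 -.367 -.22 0 0 -25 1;-.291 -.367 -.22 0 0 -25 1;-.291 -.367 -.22 0 0 -25 1;-.291 -.367 -.22 0 0 -25 1;-.291 -.367 -.22 0 0 -25 1'
python3 - <<'E'
from h import *
from rig import bot
c,s=wrist()
np.savez("w5.npz",pos=s["position"],rot=s["tcp_rot"],**c)
t=bot.capture("top"); print(s["position"])
k=blob(t,(80,90,30),(100,255,255),(350,180,405,250),9); print("teal",rect(t,k,.038))
p=proj(c,[.478,.156,.138])[0]; print(p)
x,y=int(p[0]),int(p[1])
h=cv2.cvtColor(c["color"],cv2.COLOR_RGB2HSV)
k=blob(c,(0,0,0),(180,255,70),(x-40,max(y-60,0),x+40,y+40),3);print(rect(c,k,.138),cv2.boundingRect(k))
a=cv2.resize(t["color"][180:260,337:417],(400,400),interpolation=2); b=cv2.resize(c["color"],(400,300)); b=np.vstack([b,np.zeros((100,400,3),np.uint8)])
cv2.imwrite("pics/p5.png",np.hstack([a,b])[:,:,::-1])
E
```

```text
time_s: 13.05
position: [0.4199, 0.1426, 0.2497]
tcp_rot: [[0.979, 0.202, 0.001], [0.202, -0.979, -0.0], [0.001, 0.001, -1.0]]
force: [-0.2, -0.3, -0.1]
opening: 1.003
grasp_force: 0.0
[0.41991596 0.14258267 0.24965502]
teal [  0.615  -0.278 109.975  60.27  -13.406]
[278.02910396 137.26567549]
[ 0.48   0.158 37.732 17.175 10.857] (266, 112, 21, 46)
```

View pics/p5.png

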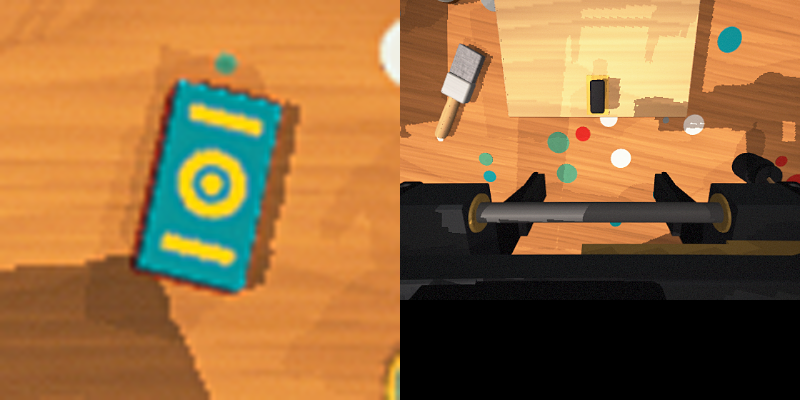

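The teal plaque sits squarely on the stack (0.615, −0.278, −13.4°). Handle is at about (0.479, 0.157), 10.8°. Descending to grip it.

```bash
python3 steer.py '.03 -.0024 .03 0 0 .9 1;.061 -.0024 .06 0 0 .9 1;.061 -.0024 .09 0 0 .9 1;.061 -.0024 .115 0 0 .9 1;.061 -.0024 .13 0 0 .9 1;.061 -.0024 .137 0 0 .9 1;.061 -.0024 .14 0 0 .9 1;.061 -.0024 .14 0 0 .9 1;.061 -.0024 .14 0 0 .9 1;.061 -.0024 .14 0 0 .9 0;.061 -.0024 .14 0 0 .9 0;.061 -.0024 .14 0 0 .9 0;.061 -.0024 .14 0 0 .9 0;.061 -.0024 .14 0 0 .9 0;.061 -.0024 .14 0 0 .9 0;.061 -.0024 .14 0 0 .9 0;.061 -.0024 .14 0 0 .9 0'
```

```text
time_s: 14.85
position: [0.4784, 0.1579, 0.1095]
tcp_rot: [[0.982, 0.187, -0.0], [0.187, -0.982, 0.0], [-0.0, -0.0, -1.0]]
force: [-0.0, 0.9, -0.1]
opening: 0.357
grasp_force: 0.0
```

```bash
python3 steer.py '0 0 0 0 0 0 0;0 0 0 0 0 0 0;0 0 0 0 0 0 0;0 0 0 0 0 0 0;0 0 0 0 0 0 0'
```

```text
time_s: 15.35
position: [0.4785, 0.1577, 0.1095]
tcp_rot: [[0.982, 0.188, 0.0], [0.188, -0.982, -0.001], [-0.0, 0.001, -1.0]]
force: [0.7, -1.7, -0.7]
opening: 0.201
grasp_force: 30.0
```

```bash
python3 steer.py '0 0 -.0005 0 0 0 0;0 0 -.001 0 0 0 0;0 0 -.0015 0 0 0 0;0 0 -.002 0 0 0 0;0 0 -.002 0 0 0 0'
```

```text
time_s: 15.85
position: [0.4786, 0.1577, 0.1105]
tcp_rot: [[0.982, 0.187, -0.001], [0.187, -0.982, -0.0], [-0.001, 0.0, -1.0]]
force: [4.5, -1.3, -16.4]
opening: 0.203
grasp_force: 30.0
```

```bash
python3 steer.py '0 0 -.0005 0 0 0 0;0 0 -.001 0 -.3 0 0;0 0 -.0015 0 -.5 0 0;0 0 -.002 0 -.7 0 0;0 0 -.002 0 -.7 0 0'
```

```text
time_s: 16.35
position: [0.4792, 0.1579, 0.1141]
tcp_rot: [[0.982, 0.187, -0.011], [0.187, -0.982, -0.002], [-0.011, 0.0, -1.0]]
force: [4.8, -3.0, -6.0]
opening: 0.204
grasp_force: 30.0
```

```bash
python3 steer.py '.0003 0 -.0015 0 -.5 0 0;.0006 0 -.003 0 -1.1 0 0;.0009 0 -.0045 0 -1.6 0 0;.0012 0 -.006 0 -2.2 0 0;.0015 0 -.0075 0 -2.7 0 0;.0019 0 -.009 0 -3.3 0 0;.0023 0 -.0105 0 -3.8 0 0;.0027 0 -.012 0 -4.4 0 0;.003 0 -.0135 0 -4.9 0 0;.0033 0 -.015 0 -5.5 0 0;.0036 0 -.0165 0 -6 0 0;.0039 0 -.018 0 -6.6 0 0;.0042 0 -.0195 0 -7.1 0 0;.0045 0 -.021 0 -7.7 0 0;.0045 0 -.021 0 -7.7 0 0;.0045 0 -.021 0 -7.7 0 0;.0045 0 -.021 0 -7.7 0 0;.0045 0 -.021 0 -7.7 0 0'
python3 - <<'E'
from h import *
from rig import bot
s=bot.capture("scene"); t=bot.capture("top")
k=blob(t,(80,90,30),(100,255,255),(350,180,405,250),9); print("teal",rect(t,k,.038))
cv2.imwrite("pics/p6.png",cv2.resize(s["color"][130:260,280:420],(700,600),interpolation=2)[:,:,::-1])
E
```

```text
time_s: 18.15
position: [0.483, 0.1587, 0.1347]
tcp_rot: [[0.972, 0.187, -0.144], [0.185, -0.982, -0.028], [-0.146, 0.0, -0.989]]
force: [1.3, -5.4, 0.2]
opening: 0.207
grasp_force: 30.0
teal [  0.615  -0.278 109.975  60.27  -13.406]
```

View pics/p6.png

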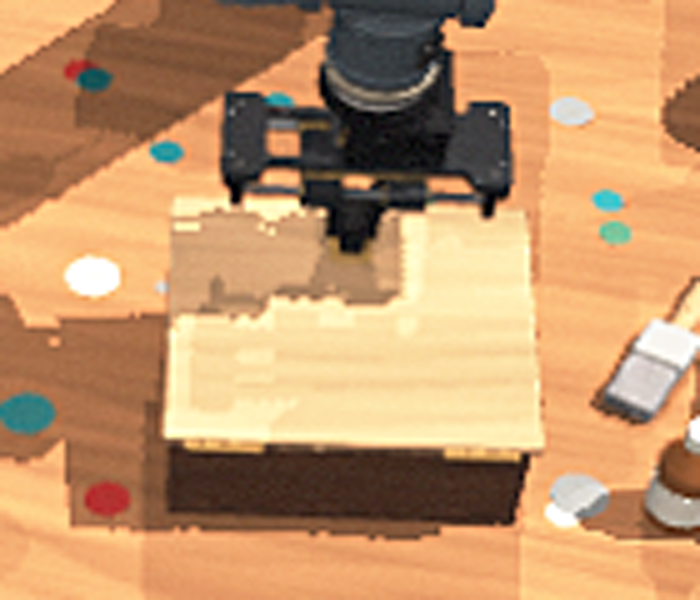

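The view shows the lid gripped by the handle. Its front top edge is at crop (175,197)–(525,212), i.e. full-image (315,173)–(385,176). I'll check that against the projected edge for different lid angles.

```bash
python3 - <<'E'
from h import *
from rig import bot
s=dict(np.load("scene0.npz")); a=np.radians(10.8); X=np.array([np.cos(a),np.sin(a),0]);Y=np.array([-X[1],X[0],0]);Z=np.array([0,0,1.])
H=np.array([.479,.157,.09])+.175*X
for th in (0,.1,.146,.2):
    c,n=np.cos(th),np.sin(th)
    p=[H+(-.205*c+.012*n)*X+(.012*c+.205*n)*Z+y*Y for y in(-.125,.125)]
    print(th,proj(s,p).round(1).tolist())
st=bot.read_state();print(st["force"],st["qvel"],st["time_s"],st["position"])
E
```

```text
0 [[313.6, 176.5], [384.0, 179.8]]
0.1 [[313.8, 173.0], [384.8, 176.3]]
0.146 [[313.9, 171.5], [385.2, 174.8]]
0.2 [[314.0, 169.8], [385.7, 173.2]]
[ 1.53247385 -5.75707802 -1.54402085] [0.09056028 0.08968045 0.03208033 0.01450449 0.13828325 0.00958202] 18.25 [0.48297549 0.15868466 0.13470737]
```

```bash
python3 - <<'E'
from h import *
from rig import bot
a=np.load("scene0.npz")["color"]; b=bot.capture("scene")["color"]
for im in (a,b):
  for u in (375,380):
    col=im[160:192,u-1:u+2].astype(int).mean((1,2)); print(u,np.round(col).astype(int).tolist())
E
```

```text
375 [254, 200, 184, 182, 182, 176, 172, 173, 177, 183, 186, 188, 191, 187, 186, 192, 193, 189, 188, 203, 227, 226, 227, 229, 233, 237, 234, 234, 232, 233, 235, 234]
380 [186, 190, 189, 186, 178, 176, 177, 181, 183, 184, 186, 187, 189, 189, 185, 188, 190, 192, 187, 192, 216, 229, 227, 229, 233, 236, 236, 234, 234, 233, 234, 235]
375 [63, 65, 64, 62, 63, 65, 72, 67, 69, 66, 44, 70, 79, 87, 111, 162, 166, 192, 210, 209, 215, 218, 214, 218, 224, 223, 224, 224, 223, 219, 218, 222]
380 [55, 58, 57, 58, 56, 82, 69, 74, 75, 62, 35, 19, 39, 112, 173, 191, 208, 205, 207, 210, 213, 219, 214, 218, 226, 224, 224, 226, 224, 221, 219, 221]
```

Closed, the edge was at row 179.6. It's now at or above row 175, so the lid is at about 0.14 rad with no slip, and the arm is at rest.

```bash
python3 steer.py '0 0 0 0 0 0 0;0 0 0 0 0 0 0;0 0 0 0 0 0 0' && python3 -c "
from rig import bot
print(bot.hand_in())"
```

```text
time_s: 18.6
position: [0.483, 0.1587, 0.1347]
tcp_rot: [[0.972, 0.187, -0.143], [0.185, -0.982, -0.028], [-0.146, 0.0, -0.989]]
force: [1.9, -4.3, -0.5]
opening: 0.209
grasp_force: 30.0
the job is handed in; nothing more can be done
None
```

I handed the job in at 18.6 s, with no verdict returned: the cork and then the teal plaque lie squarely on the red one, teal face up, and the gripper is holding the unstuck lid at about 0.14 rad (a gap of about 3 cm).

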